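# Deburr the mouth of a chucked sampling tube

## Task

Clamp the short steel tube that stands in the open chuck by swinging the chuck's crank clockwise (seen from above) until it stops, and lay the deburring tool that was left lying on the bench in its sloping rest, blade at the low end, and let go. Then take the tool again so that its blade points down, and run the sprung blade lightly round the inner edge of the tube's mouth, clockwise seen from above, starting over the tube's side nipple and staying in contact all the way until it is over the nipple again. Finally lay the tool back in the rest as before and let go, leaving the tube clamped and the other things where they are.

Things in the scene. Friction and masses are not known exactly. Their poses are not given: they have to be found in the camera images.
- chuck: Three-jaw fixture chuck of steel, fixed to the bench: a 140 mm square base plate 10 mm thick, on it a round body 102 mm across whose flat top face is 40 mm above the bench; around the body a knurled turning sleeve 114 mm across (heights 12 to 30 mm). Origin: centre of the underside, on the bench; z up. Three jaws, 22 mm tall, stand on the top face (to 62 mm above the bench), within 53 mm of the axis.
- sleeve (a joint): Angle of the chuck's sleeve with its crank, rad: 0 fully open, grows as the crank is swung clockwise seen from above, stop at 1.25. The jaws touch the tube at about 1.1 and squeeze it harder up to the stop. Starts at 0 to 0.2. It has friction (about 5 N at the crank's grip, rising to some 10 N as the jaws squeeze) and stays where it is left.
- crank_grip (a point): Point on the crank's upright round grip: black plastic, 17 mm in diameter, from 25 to 72 mm above the bench; this point is 52 mm above the bench and 100 mm from the chuck's axis. The grip is fast on a thin level bar, 11 mm thick, 21 mm above the bench, that runs out radially from the sleeve.
- jaw0: One of the three coupled jaws of the chuck, steel, 22 mm tall, 14 mm wide; all three move in together, 3.1 mm per radian of the sleeve (origin on the chuck's axis at bench height, not on the jaw).
- jaw1: Second jaw, as jaw0, 120 degrees round.
- jaw2: Third jaw, as jaw0, 240 degrees round.
- tube: Short piece of plain steel tube standing upright and loose between the chuck's open jaws on its top face: 50 mm outside diameter, 42 mm inside (4 mm wall), 70 mm tall, so that its mouth is 110 mm above the bench. Origin: centre of its lower end; z up along its axis; x points towards a small brass hose nipple that sticks out of its side (11 mm thick, reaching 48 mm from the axis, 46 mm above the tube's lower end).
- mouth (a point): Centre of the tube's upper opening, level with its rim; same axes as tube (x towards the nipple, z up). The edge to deburr is the inner edge of the rim, a circle of 21 mm radius round this point.
- deburrer: The deburring tool, at first lying on the bench: 150 mm long, black handle of rectangular section 18 mm wide (y) and 20 mm high (z), 100 mm long, then a steel collar of 20 mm diameter and a nose of 12 mm diameter, and the blade. Mass 0.15 kg. Origin: middle of its length, on the underside as it lies; x along the tool towards the blade, z up as it lies; the tool's axis runs 10 mm above the origin. In x: handle -75 to 25 mm, collar 25 to 29, nose 29 to 53, blade to 75.
- blade: The tool's blade: a fluted steel cone of 90 degrees (radius 8 mm at its base, 8 mm long, point foremost) on a 6.6 mm stem that slides back into the nose along the tool's axis against a spring: about 0.5 N preload, 0.5 N per mm, 10 mm travel. Origin on the tool's axis in the middle of the tool's length; axes as the deburrer's.
- blade_tip (a point): Point of the blade's cone, on the tool's axis, 75 mm ahead of the middle of the tool.
- handle_end (a point): Centre of the end face of the handle, on the tool's axis, 75 mm behind the middle of the tool.
- rest: Tool rest fixed to the bench: grey base plate 140 by 80 by 10 mm, a short post with a U yoke (15 mm, flared) for the nose, a taller one with a flat saddle 21 mm wide with flared cheeks for the handle's underside. The tool lies in the rest's x-z plane, falling at 45 degrees towards its +x, and slides down till its collar meets the yoke (lay it a few mm up the slope). Origin: on the bench near mid-plate; z up.
- rest_low (a point): Where the blade's point is when the tool lies in the rest, slid down until its collar meets the yoke: 27 mm above the bench. The yoke carries the nose 40 to 46 mm up the slope from here.
- rest_high (a point): Where the end of the handle is when the tool lies in the rest so, 150 mm up the 45 degree slope from rest_low, 133 mm above the bench. The saddle carries the handle 42 to 48 mm down the slope from here; nothing touches the handle above it.
- screwdriver: Bystander: screwdriver with a black handle, 160 mm long, lying on the bench; not the tool.
- offcut: Bystander: short ring cut from the same tube, 50 mm in diameter, 24 mm tall.
- caliper: Bystander: steel caliper 200 mm long lying flat.
- wash_bottle: Bystander: white wash bottle, 66 mm in diameter, 0.2 m tall.
- beaker: Bystander: glass beaker, 72 mm in diameter, 90 mm tall.
- pipette: Bystander: blue and white hand pipette 220 mm long, lying.
Things that resemble listed ones, but are neither listed nor needed, are in the scene too. What is shaped like the chuck but red or yellow is not meant.

How it is judged:
By the outcome, as a careful person would: the job done as asked, in the order asked, and still so for the second after the job is handed in, with the robot touching nothing.
It also fails if it takes over 72 s, if anything falls off the work surface, if the arm or the gripper's body presses on something with over 40 N, if the wrist force passes 120 N, or if a joint passes its speed limit or range.

## Robot

A 7-joint arm with a two-finger parallel gripper is mounted at the origin on the work surface. World frame = base frame: x ahead of the robot, y to its left, z up, the work surface at z = 0. Lengths are in m, angles in rad, forces in N, time in s.
With the tool pointing down it reaches from about 0.4 to 0.925 m from the base axis. Payload 4.1 kg.
Tool frame: the origin (TCP) lies at the very end of the fingers, on their centre line; the grasp point (between the pads) lies robot.grasp_offset behind it (robot.grasp_offset is the distance from the TCP to the grasp point, in m); z points along the fingers, y is the line along which they close (so a half turn about z gives the same grasp; the last joint's range is limited). The gripper opens to 85 mm and grips with 20 to 120 N. Pads are 22 mm wide; open, the fingers measure 114 mm over their backs; the gripper's body (76 mm by 85 mm) begins 54 mm behind the grasp point. The pads swing forward as they close: fully open they stand 13 mm farther back than shut.
Start: joints at [1.085, 0.398, 0.045, 1.537, -0.019, 1.207, -0.051], TCP at [0.245, -0.602, 0.231] pointing down, gripper open.
Joint ranges: [-2.82, 2.82], [-0.49, 2.23], [-1.37, 1.46], [0, 2.46], [-1.36, 4.5], [0.23, 2], [-2.94, 2.94]. Speed limits (rad/s): [2.57, 2.57, 3.14, 3.14, 3.14, 3.14, 3.14].

## Interface

Orientations are given as a unit quaternion [x, y, z, w].
In Python, from rig import robot gives the robot as it stands.
- The arm moves only by the shell command python3 -m crank 'ROWS' [OPENING]. ROWS is JSON, a list of rows, each a list of 4 numbers: the shift along the world's x, y, z in m, then the turn about the world's z in rad. In form: [[tx, ty, tz, yaw], ...]. A call has 1 to 10 rows; each row is the pose to reach, as a shift and turn from the pose commanded when the call began; what a row does not reach only later rows make up. A row lasts 1/10 s, in which the tool goes at most 50 mm and 8.59 degrees, less where a joint would pass 70% of its speed; a pose out of reach is approached as far as the arm can. A call with a gripper value outside its range is refused whole. OPENING is the opening, from 0 (shut) to 1 (fully open), set as the call begins (- or left out, the last holds). The fingers move at their own pace and stop on an object; the grip force is fixed at half the most. Time passes only in rows, so rows that repeat a pose let the fingers close. It gives the time, the measured TCP pose, the force, the opening and the grip force at its end, in the units of the state.
- robot.read_state(): the state, without advancing time (a new reading comes with each control period).
- robot.grab_frame(name): name is "scene" or "top" or "wrist"; returns a dict with "img" (420x560x3 uint8, red, green, blue), "intrinsics" (3x3 intrinsics, pixels), "rvec" (rotation vector, rad) and "tvec" (3), from world to camera coordinates, as OpenCV has them. Camera axes: x right, y down, z forward; pixel columns grow to the right and rows downward; lengths in m; the calibration is good to about 2 mm. The wrist camera is an equidistant fisheye: a pixel r from the principal point sees the ray r / f radians off the axis. A picture is of the moment at which its call begins. There is no depth.
- robot.job_done(): hands the job in; it is judged then, once.
The state is a dict: "time": time; "joints": joint angles; "dq": joint speeds; "effort": joint torques, N m; "ee_pos": TCP position; "ee_rot": TCP orientation; "wrist_force": force on the tool from outside, world axes, zero at the start; "wrist_torque": the same for the moment, N m; "grip_width": finger opening in m; "grip_force": force on a finger pad.
Only numpy, scipy, OpenCV 4.12 (cv2) and the standard library are available. Lean on these libraries where they do the work, as an engineer would, in place of code of your own. Each camera call takes 0.05 s, during which the arm holds its last target. There are 200 camera calls.

## Working session

There is one attempt and no reset: what is moved stays moved. The work goes in short steps, Python scripts to look and compute and a shell command to move; the robot and the scene stay as the last step left them, time stands still between calls to the robot, and variables do not carry over. Pictures are saved under pics/ and viewed, at most 10 in all, crops included, and the job is handed in when it is done.

```bash
ls; mkdir -p pics; cat > h.py <<'E'
import numpy as np, cv2
from rig import robot
def grab(n,save=None):
    f=robot.grab_frame(n)
    if save: cv2.imwrite(f'pics/{save}.png',cv2.cvtColor(f['img'],cv2.COLOR_RGB2BGR)); np.savez(f'pics/{save}.npz',**{k:np.array(v) for k,v in f.items()})
    return f
def load(s): return dict(np.load(f'pics/{s}.npz'))
def ray(f,uv,fish=False):
    K=np.array(f['intrinsics'],float);R=cv2.Rodrigues(np.array(f['rvec'],float))[0];t=np.array(f['tvec'],float).ravel()
    x=(uv[0]-K[0,2])/K[0,0];y=(uv[1]-K[1,2])/K[1,1]
    if fish:
        r=np.hypot(x,y);s=np.sin(r)/max(r,1e-9);d=np.array([x*s,y*s,np.cos(r)])
    else: d=np.array([x,y,1.])
    return -R.T@t,R.T@d/np.linalg.norm(d)
def onplane(f,uv,z,fish=False):
    c,d=ray(f,uv,fish);return c+d*(z-c[2])/d[2]
def two(f,a,g,b,fa=False,fb=False):
    c1,d1=ray(f,a,fa);c2,d2=ray(g,b,fb)
    s=np.linalg.lstsq(np.stack([d1,-d2],1),c2-c1,rcond=None)[0]
    p,q=c1+s[0]*d1,c2+s[1]*d2
    return (p+q)/2,np.linalg.norm(p-q)
def proj(f,p):
    return cv2.projectPoints(np.array(p,float).reshape(-1,3),np.array(f['rvec']),np.array(f['tvec']),np.array(f['intrinsics']),None)[0].reshape(-1,2)
E
python3 - <<'E'
from h import *
for n in('scene','top'):
    f=grab(n,n+'0'); c,d=ray(f,(280,210)); print(n,c,d,f['intrinsics'])
s=robot.read_state();print(s,robot.grasp_offset)
E
```

```text
pics
scene [0.95751487 0.60543556 0.80985029] [-0.40541993 -0.60391486 -0.68623722] [[423.18989002   0.         275.76447069]
 [  0.         423.18989002 209.48343671]
 [  0.           0.           1.        ]]
top [ 0.35656616 -0.03297778  1.06756923] [ 0.20657724  0.01258762 -0.97834932] [[431.38619542   0.         280.4081276 ]
 [  0.         431.38619542 209.13600183]
 [  0.           0.           1.        ]]
{'time': 0.1, 'joints': array([ 1.08503227,  0.39913298,  0.04501837,  1.5377559 , -0.01869042,
        1.20688173, -0.05068522]), 'dq': array([ 8.92932430e-04, -1.33814548e-03, -1.12156668e-03, -3.73305121e-03,
       -3.45995546e-04, -7.21573314e-05,  1.74607482e-03]), 'effort': array([ 4.04821782e-03, -4.76262438e+01,  1.37082350e+00, -2.54951549e+01,
        1.21433896e-02,  4.98928246e-03, -1.75408360e-06]), 'ee_pos': array([ 0.24499328, -0.60145208,  0.23035647]), 'ee_rot': array([ 9.81345413e-01,  1.92250901e-01, -2.29496395e-04, -8.47942063e-04]), 'wrist_force': array([ 0.0650661 , -0.17082353,  0.10943255]), 'wrist_torque': array([ 0.00437172, -0.01825853,  0.00291418]), 'grip_force': 0.0, 'grip_width': 0.08553889140984815} 0.0187
```

View pics/top0.png

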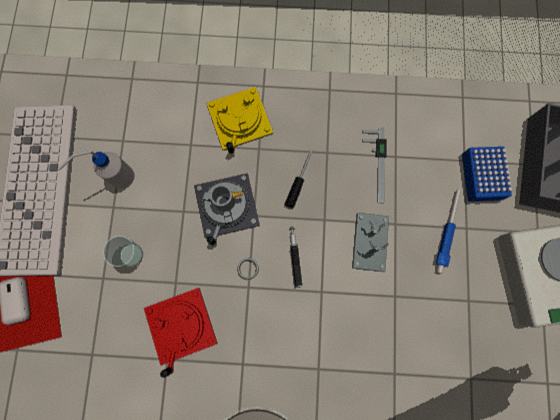

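View pics/scene0.png

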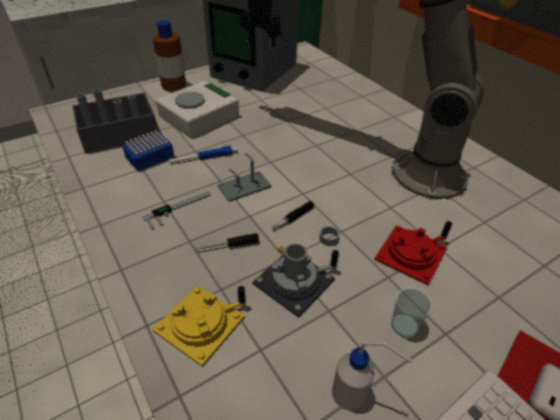

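Top view: robot base at the bottom, image up is +x. The grey chuck with the tube is at (226,205), with its crank grip at (211,240) and the nipple at (237,195). The red (180,325) and yellow (238,115) chucks are not meant. Candidates for the tool are the black-handled item at (295,257) with collar and short nose, and the one at (300,180) with a thin long shaft, which is the screwdriver; the pipette is blue at (447,235). I choose (295,257). The rest is at (371,241) and the offcut at (247,268). I'll check this in a close crop.

```bash
python3 - <<'E'
import cv2
a=cv2.imread('pics/top0.png')[165:295,190:400]; b=cv2.imread('pics/scene0.png')[150:310,205:365]
cv2.imwrite('pics/c1.png',cv2.resize(a,None,fx=3.8,fy=3.8,interpolation=cv2.INTER_CUBIC))
cv2.imwrite('pics/c2.png',cv2.resize(b,None,fx=3.7,fy=3.7,interpolation=cv2.INTER_CUBIC))
E
```

```text
(no output)
```

View pics/c1.png

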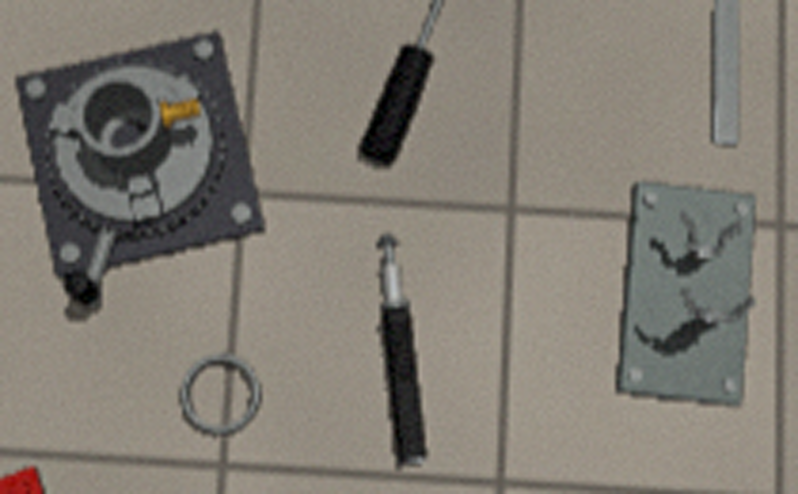

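View pics/c2.png

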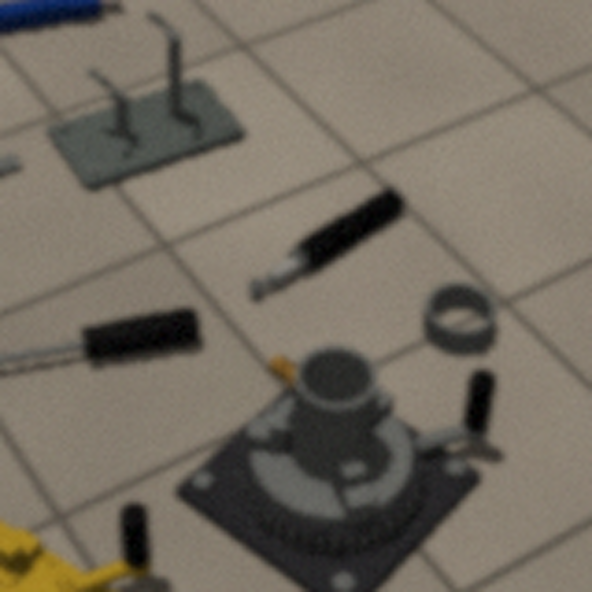

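Crops: c1 confirms the deburrer, with its cone at (388,240), collar and nose to (398,300), and black handle to (412,462). In the rest, the low yoke is at (690,262) and the tall saddle at (690,335), so the slope falls towards world +x. The tube mouth is at about (121,118), the nipple at (182,112) and the crank grip at (82,288). c2 shows the same, with the grip top at (482,375). Measuring next.

```bash
cat > meas.py <<'E'
from h import *
T=load('top0');S=load('scene0')
img=T['img'].astype(int);hsv=cv2.cvtColor(T['img'],cv2.COLOR_RGB2HSV)
def t(x,y):return (190+(x+.5)/3.8-.5,165+(y+.5)/3.8-.5)
def s(x,y):return (205+(x+.5)/3.7-.5,150+(y+.5)/3.7-.5)
P=lambda n,v:print(n,np.round(v,4) if not isinstance(v,tuple) else (np.round(v[0],4),round(v[1],4)))
# plates from corners
cc=[onplane(T,t(*p),.010) for p in[(17,77),(218,33),(263,230),(55,277)]];P('chuck corners',np.array(cc));P('chuck c',np.mean(cc,0));print([round(np.linalg.norm(cc[i]-cc[i-1]),4) for i in range(4)])
cr=[onplane(T,t(*p),.010) for p in[(633,182),(756,195),(741,405),(618,390)]];P('rest corners',np.array(cr));P('rest c',np.mean(cr,0));print([round(np.linalg.norm(cr[i]-cr[i-1]),4) for i in range(4)])
P('rest dir',(cr[0]+cr[1]-cr[2]-cr[3])/2)
# bolt heads etc two views
P('mouth',onplane(T,t(121,118),.110));P('mouth2',two(T,t(121,118),S,s(337,377)))
P('nipple end',two(T,t(200,109),S,s(274,360)))
P('nipple t',onplane(T,t(200,109),.088))
P('grip top',two(T,t(82,291),S,s(482,376)));P('grip top plane',onplane(T,t(80,291),.072))
# tool
m=((img.max(2)<45)).astype(np.uint8);m[:,:280]=0;m[:,315:]=0;m[:232]=0;m[295:]=0
n,l,st,ce=cv2.connectedComponentsWithStats(m);i=1+st[1:,4].argmax()
pts=np.argwhere(l==i)[:,::-1].astype(np.float32);r=cv2.minAreaRect(pts);b=cv2.boxPoints(r);print(r)
for p in b:P('tool box',onplane(T,p,.012))
P('tip',onplane(T,t(388,235),.010));P('tail',onplane(T,t(412,464),.010));P('collar',onplane(T,t(396,304),.012))
P('tip2',two(T,t(388,236),S,s(255,292)));P('offcut',onplane(T,t(221,394),.024))
P('yoke/saddle tips',np.array([onplane(T,t(*p),z)for p,z in[((685,212),.075),((740,225),.075),((685,290),.11),((752,300),.11)]]))
E
python3 meas.py
```

```text
chuck corners [[0.6316 0.2021 0.01  ]
 [0.6703 0.0705 0.01  ]
 [0.5382 0.0308 0.01  ]
 [0.4991 0.1637 0.01  ]]
chuck c [0.5848 0.1168 0.01  ]
[np.float64(0.138), np.float64(0.1371), np.float64(0.1379), np.float64(0.1385)]
rest corners [[ 0.585  -0.2102  0.01  ]
 [ 0.5812 -0.2911  0.01  ]
 [ 0.4434 -0.2827  0.01  ]
 [ 0.4482 -0.2038  0.01  ]]
rest c [ 0.5144 -0.2469  0.01  ]
[np.float64(0.137), np.float64(0.0811), np.float64(0.138), np.float64(0.079)]
rest dir [ 0.1373 -0.0074  0.    ]
mouth [0.584  0.1148 0.11  ]
mouth2 (array([0.5846, 0.1157, 0.1063]), np.float64(0.0009))
nipple end (array([0.5986, 0.0702, 0.0859]), np.float64(0.0005))
nipple t [0.5979 0.0702 0.088 ]
grip top (array([0.4843, 0.1355, 0.0659]), np.float64(0.001))
grip top plane [0.4831 0.136  0.072 ]
((295.5792541503906, 265.7134094238281), (40.19708251953125, 6.957187175750732), 83.6598129272461)
tool box [ 0.4904 -0.0492  0.012 ]
tool box [ 0.4933 -0.066   0.012 ]
tool box [ 0.3973 -0.0818  0.012 ]
tool box [ 0.3945 -0.0653  0.012 ]
tip [ 0.5399 -0.051   0.01  ]
tail [ 0.3935 -0.0744  0.01  ]
collar [ 0.4946 -0.0587  0.012 ]
tip2 (array([ 0.5382, -0.05  ,  0.0085]), np.float64(0.0033))
offcut [0.4292 0.049  0.024 ]
yoke/saddle tips [[ 0.554  -0.2317  0.075 ]
 [ 0.5479 -0.2656  0.075 ]
 [ 0.5004 -0.2255  0.11  ]
 [ 0.4968 -0.2649  0.11  ]]
```

```bash
python3 -m crank '[[0.02,0.04,0,0.13],[0.06,0.09,0,0.27],[0.10,0.14,0,0.41],[0.14,0.185,0,0.55],[0.17,0.23,0,0.69],[0.20,0.275,0,0.83],[0.22,0.32,0,0.97],[0.23,0.365,0,1.11],[0.235,0.41,0,1.25],[0.24,0.45,0,1.39]]'
python3 -m crank '[[0,0.04,0,0.14],[0,0.08,0,0.28],[0,0.12,0,0.42],[0,0.16,0,0.56],[0,0.20,0,0.70],[0,0.24,0,0.84],[0,0.27,0,0.98],[0,0.285,0,1.11],[0,0.287,0,1.175],[0,0.287,0,1.175]]'
python3 - <<'E'
from h import *
f=grab('wrist','w1');print(f['intrinsics'],f['rvec'],f['tvec'])
E
```

```text
time: 1.1
ee_pos: [0.4812, -0.1744, 0.231]
ee_rot: [0.628, 0.778, 0.0, -0.0]
wrist_force: [0.9, 0.3, 0.4]
grip_width: 0.0854
grip_force: 0.0
time: 2.1
ee_pos: [0.4805, 0.1111, 0.231]
ee_rot: [0.094, 0.996, 0.0, -0.0]
wrist_force: [-0.1, -0.1, -0.3]
grip_width: 0.0856
grip_force: 0.0
[[325.1922621    0.         280.38116794]
 [  0.         325.1922621  209.45652622]
 [  0.           0.           1.        ]] [-2.23443129 -1.85068114 -0.27427928] [-0.19737174 -0.46889891  0.24852943]
```

View pics/w1.png

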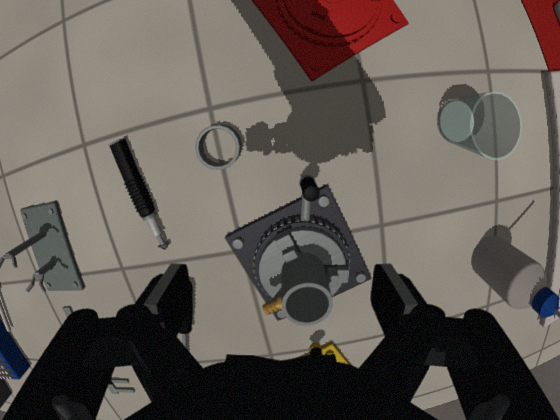

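Wrist view: crank grip top at (309,183), tube mouth at (305,303), nipple at (272,307), deburrer at about (140,190), rest at lower left. I'll cross-check the positions.

```bash
python3 - <<'E'
from h import *
W=load('w1');T=load('top0')
for n,p,z in[('grip top',(309,183),.072),('mouth',(305,303),.110),('nipple',(266,309),.086),('cone tip',(165,247),.010),('collar',(149,215),.012),('tail',(119,141),.012),('offcut',(219,146),.024)]: print(n,onplane(W,p,z,True).round(4))
t=lambda x,y:(190+(x+.5)/3.8-.5,165+(y+.5)/3.8-.5)
print(two(T,t(82,291),W,(309,181),fb=True))
E
```

```text
grip top [0.476  0.1384 0.072 ]
mouth [0.5821 0.1146 0.11  ]
nipple [0.5979 0.0721 0.086 ]
cone tip [ 0.537  -0.0506  0.01  ]
collar [ 0.4914 -0.0579  0.012 ]
tail [ 0.3937 -0.0718  0.012 ]
offcut [0.4278 0.0518 0.024 ]
(array([0.48852936, 0.14288988, 0.01536452]), np.float64(0.004561482577655873))
```

```bash
python3 -m crank '[[0.0055,0.025,-0.04,0],[0.0055,0.025,-0.08,0],[0.0055,0.025,-0.12,0],[0.0055,0.025,-0.15,0],[0.0055,0.025,-0.175,0],[0.0055,0.025,-0.19,0],[0.0055,0.025,-0.195,0],[0.0055,0.025,-0.195,0]]' 1
python3 -m crank '[[0,0,0,0],[0,0,0,0],[0,0,0,0],[0,0,0,0],[0,0,0,0],[0,0,0,0],[0,0,0,0],[0,0,0,0]]' 0
```

```text
time: 2.95
ee_pos: [0.4866, 0.1351, 0.0363]
ee_rot: [0.095, 0.995, -0.0, -0.0]
wrist_force: [-0.5, -0.7, 0.2]
grip_width: 0.0854
grip_force: 0.0
time: 3.75
ee_pos: [0.4878, 0.1399, 0.0375]
ee_rot: [0.094, 0.996, 0.004, 0.002]
wrist_force: [0.6, 8.1, -0.8]
grip_width: 0.0157
grip_force: 58.4
```

```bash
python3 -m crank '[[0.0039,0.0114,0,-0.117],[0.0076,0.0212,0,-0.222],[0.0124,0.0305,0,-0.326],[0.0181,0.0393,0,-0.431],[0.0247,0.0474,0,-0.536],[0.0321,0.0548,0,-0.640],[0.0402,0.0614,0,-0.745],[0.049,0.0671,0,-0.85],[0.0583,0.0719,0,-0.955],[0.0583,0.0719,0,-0.955]]'
```

```text
time: 4.75
ee_pos: [0.5465, 0.2094, 0.0375]
ee_rot: [0.541, 0.841, 0.002, 0.001]
wrist_force: [2.4, 3.0, 2.8]
grip_width: 0.0158
grip_force: 59.2
```

```bash
python3 -m crank '[[0.0098,0.0037,0,-0.105],[0.0165,0.0056,0,-0.175],[0.0233,0.0071,0,-0.244],[0.0285,0.0079,0,-0.297],[0.0285,0.0079,0,-0.297]]'; python3 -m crank '[[0.0052,0.0005,0,-0.05],[0.0052,0.0005,0,-0.05],[0.0052,0.0005,0,-0.05]]'
```

```text
time: 5.25
ee_pos: [0.5737, 0.2164, 0.0374]
ee_rot: [0.659, 0.752, 0.001, 0.0]
wrist_force: [-0.6, 1.0, 5.5]
grip_width: 0.0152
grip_force: 59.4
time: 5.55
ee_pos: [0.5758, 0.2161, 0.0373]
ee_rot: [0.678, 0.735, -0.002, -0.001]
wrist_force: [-7.0, -0.7, 11.4]
grip_width: 0.0155
grip_force: 60.4
```

```bash
python3 -m crank '[[0.004,0,0,0],[0.008,-0.0005,0,0],[0.008,-0.0005,0,0],[0.008,-0.0005,0,0]]';python3 -m crank '[[0.004,-0.0005,0,0],[0.004,-0.0005,0,0],[0.004,-0.0005,0,0]]'
```

```text
time: 5.95
ee_pos: [0.5757, 0.2161, 0.0372]
ee_rot: [0.677, 0.736, -0.008, -0.006]
wrist_force: [-24.3, -1.7, 25.7]
grip_width: 0.0154
grip_force: 64.1
time: 6.25
ee_pos: [0.5757, 0.2161, 0.0372]
ee_rot: [0.677, 0.736, -0.011, -0.008]
wrist_force: [-33.1, -2.7, 32.1]
grip_width: 0.0153
grip_force: 67.1
```

```bash
python3 -m crank '[[-0.006,0.0005,0,0],[-0.013,0.0005,0,0],[-0.013,0.0005,0,0]]'; python3 -m crank '[[0,0,0,0],[0,0,0,0],[0,0,0,0],[0,0,0,0],[0,0,0.03,0],[0,0,0.08,0],[0,0,0.12,0]]' 1; python3 -m crank '[[-0.01,-0.03,0,-0.14],[-0.03,-0.07,0,-0.28],[-0.05,-0.11,0,-0.42],[-0.07,-0.15,0,-0.56],[-0.085,-0.19,0,-0.70],[-0.095,-0.225,0,-0.84],[-0.10,-0.255,0,-0.98],[-0.105,-0.272,0,-1.12],[-0.107,-0.277,0,-1.26],[-0.107,-0.277,0,-1.4]]'
python3 - <<'E'
from h import *
print(robot.read_state()['joints'].round(2))
W=grab('wrist','w2');grab('scene','s2');grab('top','t2')
a=cv2.imread('pics/w2.png');b=cv2.resize(cv2.imread('pics/s2.png')[150:310,205:365],(420,420),interpolation=cv2.INTER_CUBIC)
cv2.imwrite('pics/w2s.png',cv2.resize(np.hstack([a,b]),(800,343)))
E
```

```text
time: 6.55
ee_pos: [0.5748, 0.216, 0.0374]
ee_rot: [0.678, 0.735, -0.001, -0.001]
wrist_force: [-5.9, 1.6, 9.6]
grip_width: 0.0153
grip_force: 60.3
time: 7.25
ee_pos: [0.5777, 0.2152, 0.158]
ee_rot: [0.679, 0.735, 0.0, 0.0]
wrist_force: [0.1, 0.6, 0.2]
grip_width: 0.0854
grip_force: 0.0
time: 8.25
ee_pos: [0.47, -0.0635, 0.1563]
ee_rot: [0.993, 0.12, -0.0, 0.0]
wrist_force: [0.6, 1.0, -0.1]
grip_width: 0.0853
grip_force: 0.0
[ 0.09  0.16 -0.06  2.03  0.01  0.95 -1.3 ]
```

View pics/w2s.png

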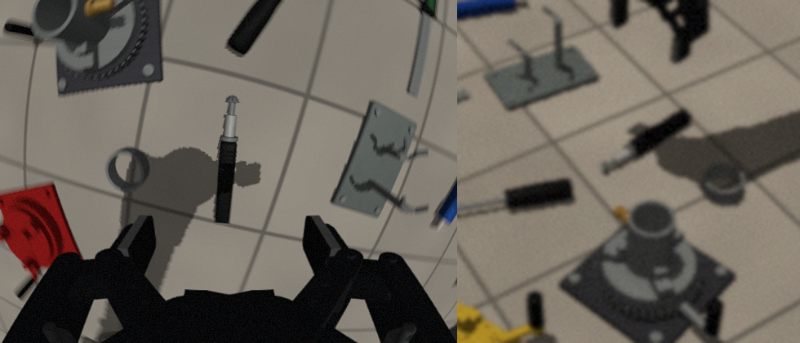

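Wrist (left half): deburrer from tail (222,222) to tip (232,96), rest at (375,158). Scene (right half): crank swung to (713,310), tube still upright. I'll measure the tool's axis and enlarge the rest.

```bash
python3 - <<'E'
from h import *
W=load('w2');k=.8163
for n,p,z in[('tip',(232,96),.01),('collar',(229,140),.014),('tail',(222,221),.014)]:print(n,onplane(W,np.array(p)/k,z,True).round(4))
a=cv2.cvtColor(W['img'],cv2.COLOR_RGB2BGR)[115:270,400:540];b=cv2.imread('pics/s2.png')[150:210,205:275];c=cv2.imread('pics/t2.png')[205:280,345:400]
r=lambda i,f:cv2.resize(i,None,fx=f,fy=f,interpolation=cv2.INTER_CUBIC)
a,b,c=r(a,3.8),r(b,5.5),r(c,3.4)
H=np.zeros((600,800+120,3),np.uint8);H[:a.shape[0],:a.shape[1]]=a;H[:b.shape[0],535:535+b.shape[1]]=b;H[335:335+c.shape[0],540:540+c.shape[1]]=c
print(a.shape,b.shape,c.shape);cv2.imwrite('pics/r1.png',cv2.resize(H,(800,522)))
E
```

```text
tip [ 0.5381 -0.0512  0.01  ]
collar [ 0.491  -0.0595  0.014 ]
tail [ 0.3934 -0.0749  0.014 ]
(589, 532, 3) (330, 385, 3) (255, 187, 3)
```

View pics/r1.png

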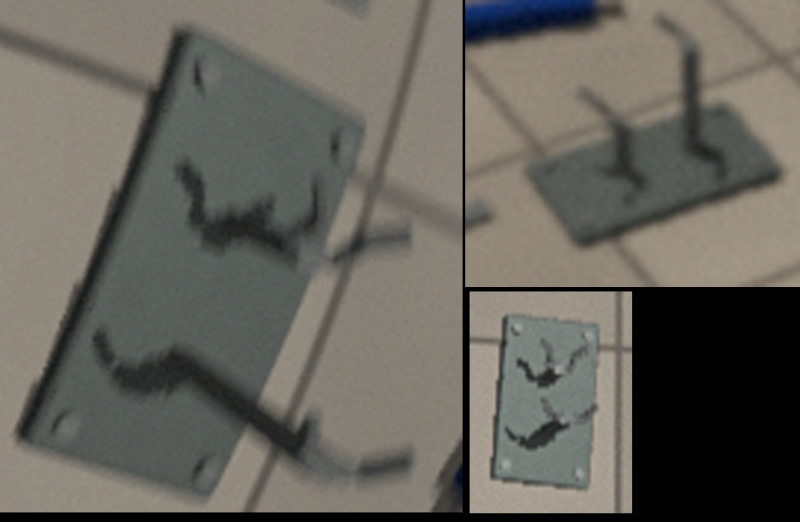

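```bash
cat > rest.py <<'E'
from h import *
W,S,T=load('w2'),load('s2'),load('t2')
w=lambda x,y:(400-.5+(x*1.15+.5)/3.8,115-.5+(y*1.15+.5)/3.8)
t=lambda x,y:(345-.5+(x*1.15-540+.5)/3.4,205-.5+(y*1.15-335+.5)/3.4)
s=lambda x,y:(205-.5+(x*1.15-535+.5)/5.5,150-.5+(y*1.15+.5)/5.5)
for n,a,b in[('sad L',(311,413),(545,400)),('sad R',(410,460),(597,407)),('yoke L',(316,177),(545,342)),('yoke R',(410,237),(587,348)),('sad bot',(325,458),(563,420)),('yoke bot',(320,252),(558,371))]:
    p,e=two(W,w(*a),T,t(*b),True);print(n,p.round(4),round(e,4))
for n,a,b in[('sad R',(410,460),(660,18)),('yoke R',(410,237),(585,92))]:
    p,e=two(W,w(*a),S,s(*b),True);print('WS',n,p.round(4),round(e,4))
for n,a,b in[('sad R',(597,407),(660,18)),('yoke R',(587,348),(585,92))]:
    p,e=two(T,t(*a),S,s(*b));print('TS',n,p.round(4),round(e,4))
cr=[onplane(W,w(*p),.010,True) for p in[(180,30),(362,130),(208,497),(22,437)]];print(np.round(cr,4),np.mean(cr,0).round(4))
E
python3 rest.py
```

```text
sad L [ 0.4996 -0.2271  0.1029] 0.0019
sad R [ 0.4958 -0.2659  0.1052] 0.0029
yoke L [ 0.5522 -0.2344  0.064 ] 0.0015
yoke R [ 0.5471 -0.2654  0.0747] 0.002
sad bot [ 0.4871 -0.243   0.0966] 0.0007
yoke bot [ 0.532  -0.2466  0.0598] 0.0024
WS sad R [ 0.4922 -0.2748  0.0955] 0.0015
WS yoke R [ 0.546  -0.2744  0.0626] 0.0035
TS sad R [ 0.497  -0.2668  0.1017] 0.0017
TS yoke R [ 0.549  -0.2671  0.0671] 0.0012
[[ 0.5802 -0.2109  0.01  ]
 [ 0.5742 -0.2906  0.01  ]
 [ 0.4411 -0.2819  0.01  ]
 [ 0.4474 -0.2027  0.01  ]] [ 0.5108 -0.2465  0.01  ]
```

```bash
python3 -m crank '[[0.003,0.001,-0.03,-0.04],[0.003,0.001,-0.07,-0.08],[0.003,0.001,-0.11,-0.08],[0.003,0.001,-0.135,-0.08],[0.003,0.001,-0.148,-0.08],[0.003,0.001,-0.152,-0.08],[0.003,0.001,-0.152,-0.08]]' 1; python3 -m crank '[[0,0,0,0],[0,0,0,0],[0,0,0,0],[0,0,0,0],[0,0,0,0],[0,0,0,0],[0,0,0,0]]' 0
```

```text
time: 9.1
ee_pos: [0.474, -0.0607, 0.0046]
ee_rot: [0.996, 0.085, 0.0, 0.0]
wrist_force: [-0.2, 0.5, 0.5]
grip_width: 0.0853
grip_force: 0.0
time: 9.8
ee_pos: [0.4739, -0.0609, 0.005]
ee_rot: [0.996, 0.085, 0.0, 0.0]
wrist_force: [-1.9, 0.5, 5.8]
grip_width: 0.0164
grip_force: 59.8
```

```bash
python3 -m crank '[[0,0,0.03,0],[0,0,0.075,0],[0,-0.01,0.12,-0.03],[0.015,-0.05,0.14,-0.10],[0.03,-0.10,0.14,-0.17],[0.04,-0.14,0.13,-0.225],[0.047,-0.17,0.122,-0.225],[0.049,-0.183,0.12,-0.225],[0.049,-0.186,0.12,-0.225],[0.049,-0.186,0.12,-0.225]]'
python3 - <<'E'
from h import *
print(robot.read_state()['ee_pos'],robot.read_state()['wrist_force'])
for n in('wrist','scene','top'):grab(n,n+'3')
r=lambda i,f:cv2.resize(i,None,fx=f,fy=f,interpolation=cv2.INTER_CUBIC)
a=r(cv2.imread('pics/scene3.png')[135:255,205:320],3.45);b=r(cv2.imread('pics/top3.png')[175:300,320:420],3.3)
H=np.zeros((414,730,3),np.uint8);H[:a.shape[0],:a.shape[1]]=a[:414,:397];H[:b.shape[0],400:400+b.shape[1]]=b[:414];cv2.imwrite('pics/h3.png',H)
E
```

```text
time: 10.8
ee_pos: [0.5222, -0.2455, 0.1241]
ee_rot: [1.0, -0.027, -0.0, -0.001]
wrist_force: [0.1, 0.4, -0.8]
grip_width: 0.0166
grip_force: 59.0
[ 0.52217818 -0.2455162   0.12410979] [ 0.11511898  0.35093046 -0.82746142]
```

View pics/h3.png

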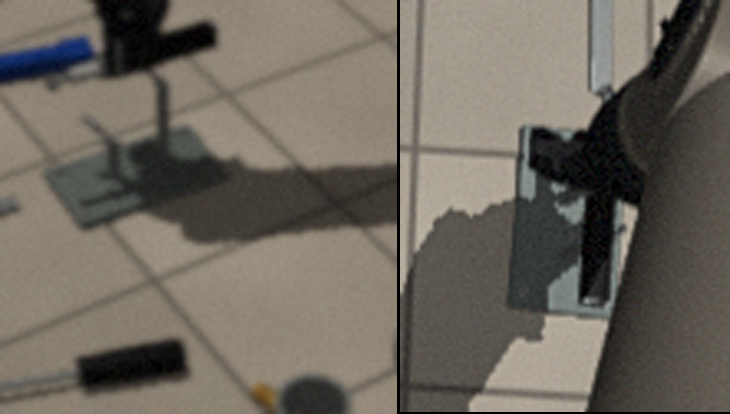

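```bash
python3 -m crank '[[0,-0.0015,-0.012,0],[0,-0.0015,-0.022,0],[0,-0.0015,-0.028,0],[0,-0.0015,-0.034,0],[0,-0.0015,-0.034,0]]'; python3 -m crank '[[0,0,-0.004,0],[-0.001,0,-0.009,0],[-0.002,0,-0.014,0],[-0.002,0,-0.014,0]]'
```

```text
time: 11.45
ee_pos: [0.5262, -0.2479, 0.0926]
ee_rot: [1.0, -0.027, 0.003, 0.0]
wrist_force: [2.5, 1.9, 10.0]
grip_width: 0.0164
grip_force: 62.5
time: 11.85
ee_pos: [0.5286, -0.248, 0.0804]
ee_rot: [1.0, -0.027, 0.008, 0.001]
wrist_force: [7.8, 0.8, 12.1]
grip_width: 0.0166
grip_force: 66.3
```

```bash
python3 -m crank '[[-0.005,0,0,0],[-0.01,0,0,0],[-0.012,0,-0.002,0]]'; python3 -m crank '[[-0.003,0,-0.004,0],[-0.003,0,-0.008,0],[-0.003,0,-0.008,0]]'
python3 - <<'E'
from h import *
for n in('wrist','scene','top'):grab(n,n+'4')
r=lambda i,f:cv2.resize(i,None,fx=f,fy=f,interpolation=cv2.INTER_CUBIC)
a=r(cv2.imread('pics/scene4.png')[140:220,205:305],4.5)
cv2.imwrite('pics/h4.png',a)
E
```

```text
time: 12.15
ee_pos: [0.5239, -0.2493, 0.082]
ee_rot: [1.0, -0.026, 0.016, 0.003]
wrist_force: [17.1, 1.6, 20.2]
grip_width: 0.0166
grip_force: 68.0
time: 12.45
ee_pos: [0.5225, -0.2492, 0.0743]
ee_rot: [1.0, -0.026, 0.017, 0.003]
wrist_force: [19.6, 0.8, 15.9]
grip_width: 0.0166
grip_force: 75.6
```

View pics/h4.png

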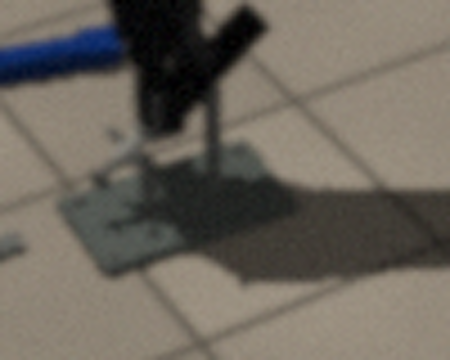

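```bash
python3 -m crank '[[-0.002,0.001,-0.004,0],[-0.003,0.001,-0.008,0],[-0.003,0.001,-0.008,0]]'; python3 -m crank '[[0.004,0,0.003,0],[0.007,0,0.006,0],[0.007,0,0.006,0]]'
```

```text
time: 12.9
ee_pos: [0.5221, -0.2498, 0.0685]
ee_rot: [0.999, -0.026, 0.019, 0.005]
wrist_force: [19.5, 0.1, 24.0]
grip_width: 0.0164
grip_force: 87.2
time: 13.2
ee_pos: [0.5208, -0.2489, 0.0695]
ee_rot: [1.0, -0.026, 0.011, 0.003]
wrist_force: [12.1, -0.7, 11.9]
grip_width: 0.0165
grip_force: 84.8
```

```bash
python3 -m crank '[[0.003,0,0.002,0],[0.004,0,0.004,0],[0.004,0,0.004,0],[0.004,0,0.004,0],[0.004,0,0.004,0],[0.004,0,0.03,0],[0.004,0,0.07,0],[0,0,0.11,0],[-0.03,0,0.12,0],[-0.03,0,0.12,0]]' 1
python3 - <<'E'
from h import *
print(robot.read_state()['ee_pos'])
for n in('wrist','scene','top'):grab(n,n+'5')
r=lambda i,f:cv2.resize(i,None,fx=f,fy=f,interpolation=cv2.INTER_CUBIC)
a=r(cv2.imread('pics/scene5.png')[140:220,205:305],4.0);b=cv2.imread('pics/wrist5.png')[40:340,100:480]
print(a.shape)
H=np.zeros((320,790,3),np.uint8);H[:,:400]=a;H[:300,405:785]=b;cv2.imwrite('pics/h5.png',H)
# dark handle in top & scene
for n,(y0,y1,x0,x1) in(('scene5',(130,225,205,320)),('top5',(190,300,330,420)),('wrist5',(0,420,0,560))):
    im=load(n)['img'][y0:y1,x0:x1];m=(im.max(2)<40).astype(np.uint8)
    k,l,st,ce=cv2.connectedComponentsWithStats(m)
    for i in range(1,k):
        if st[i,4]>60:
            p=np.argwhere(l==i)[:,::-1].astype(np.float32);r_=cv2.minAreaRect(p);print(n,st[i,4],(cv2.boxPoints(r_)+[x0,y0]).round(1).tolist())
E
```

```text
time: 14.2
ee_pos: [0.477, -0.2488, 0.1863]
ee_rot: [1.0, -0.029, 0.0, 0.001]
wrist_force: [0.3, -0.5, 0.4]
grip_width: 0.0854
grip_force: 0.0
[ 0.47702644 -0.24875937  0.18627051]
(320, 400, 3)
scene5 224 [[233.2, 169.9], [255.0, 143.4], [260.6, 148.0], [238.9, 174.6]]
scene5 91 [[249.2, 183.7], [263.5, 175.1], [270.2, 186.3], [255.9, 194.9]]
top5 1437 [[353.4, 237.4], [414.1, 188.0], [458.6, 242.8], [397.9, 292.1]]
wrist5 957 [[459.3, 18.5], [488.0, -11.5], [549.0, 47.0], [520.3, 76.9]]
wrist5 1523 [[70.9, 100.5], [86.1, 27.7], [107.3, 32.1], [92.1, 104.9]]
wrist5 451 [[-0.1, 187.0], [15.0, 57.8], [57.6, 62.8], [42.4, 192.0]]
wrist5 637 [[0.0, 174.0], [0.0, 91.0], [23.0, 91.0], [23.0, 174.0]]
wrist5 2863 [[261.5, 239.0], [264.1, 126.5], [291.9, 127.2], [289.3, 239.6]]
wrist5 161 [[266.0, 243.0], [285.0, 243.0], [285.0, 251.0], [266.0, 251.0]]
wrist5 43584 [[3.0, 263.0], [559.0, 263.0], [559.0, 419.0], [3.0, 419.0]]
```

```bash
python3 - <<'E'
from h import *
W,S=load('wrist5'),load('scene5')
print(two(S,(257.8,145.7),W,(275.5,242),fb=True),two(S,(236.,172.3),W,(278,127),fb=True))
for z in(.126,.133,.14):print(onplane(W,(275.5,240),z,True))
im=load('wrist5')['img'];print([(y,im[y,278].tolist()) for y in range(85,135,4)])
E
```

```text
(array([ 0.46671888, -0.24621941,  0.12882798]), np.float64(0.0001818828818006934)) (array([ 0.53799747, -0.25138538,  0.06023725]), np.float64(0.002254005804753037))
[ 0.46710031 -0.24622441  0.126     ]
[ 0.46996111 -0.24648727  0.133     ]
[ 0.47282192 -0.24675014  0.14      ]
[(85, [108, 113, 108]), (89, [109, 116, 111]), (93, [75, 78, 75]), (97, [92, 96, 92]), (101, [93, 95, 93]), (105, [126, 126, 122]), (109, [128, 127, 123]), (113, [129, 128, 126]), (117, [129, 128, 126]), (121, [100, 102, 100]), (125, [74, 75, 75]), (129, [8, 10, 7]), (133, [10, 9, 16])]
```

```bash
python3 -m crank '[[0.001,0.002,-0.03,0],[0.001,0.002,-0.06,0],[0.001,0.002,-0.076,0],[0.001,0.002,-0.082,0],[0.001,0.002,-0.082,0]]' 1; python3 -m crank '[[0,0,0,0],[0,0,0,0],[0,0,0,0],[0,0,0,0],[0,0,0,0],[0,0,0,0],[0,0,0,0]]' 0; python3 -m crank '[[-0.005,0,0.008,0],[-0.01,0,0.025,0],[-0.015,0,0.06,0],[-0.02,0,0.09,0],[-0.02,0,0.105,0],[-0.02,0,0.11,0]]'
```

```text
time: 14.85
ee_pos: [0.4801, -0.2447, 0.1009]
ee_rot: [1.0, -0.027, -0.001, -0.0]
wrist_force: [0.1, 1.4, 0.3]
grip_width: 0.0852
grip_force: 0.0
time: 15.55
ee_pos: [0.4807, -0.2453, 0.1028]
ee_rot: [1.0, -0.028, 0.0, 0.0]
wrist_force: [-1.2, 0.7, 4.3]
grip_width: 0.0169
grip_force: 60.5
time: 16.15
ee_pos: [0.4607, -0.2458, 0.2143]
ee_rot: [1.0, -0.028, 0.001, 0.001]
wrist_force: [-0.4, -0.2, -1.9]
grip_width: 0.017
grip_force: 59.9
```

```bash
python3 -m crank '[[-0.04,0.001,0,0],[-0.075,0.002,0,0],[-0.095,0.003,0,0],[-0.10,0.003,0,0],[-0.10,0.003,-0.035,0],[-0.10,0.003,-0.065,0],[-0.10,0.003,-0.082,0],[-0.10,0.003,-0.086,0],[-0.10,0.003,-0.086,0]]'
python3 - <<'E'
from h import *
for n in('scene','top','wrist'):grab(n,n+'6')
S=load('scene6');im=S['img'];m=(im[130:230,200:345].max(2)<40).astype(np.uint8)
k,l,st,ce=cv2.connectedComponentsWithStats(m)
for i in range(1,k):
    if st[i,4]>40:
        p=np.argwhere(l==i)[:,::-1].astype(np.float32);print(st[i,4],(cv2.boxPoints(cv2.minAreaRect(p))+[200,130]).round(1).tolist())
G=np.array([.361,-.243,.141]);
for ph in(35,45,55,65):
    d=np.array([np.cos(np.radians(ph)),-.06*np.cos(np.radians(ph)),-np.sin(np.radians(ph))]);print(ph,proj(S,[G,G+.078*d,G+.128*d]).round(1).tolist())
E
```

```text
time: 17.05
ee_pos: [0.3605, -0.242, 0.1257]
ee_rot: [1.0, -0.027, -0.001, -0.0]
wrist_force: [0.0, -0.3, -1.3]
grip_width: 0.0171
grip_force: 59.9
211 [[270.7, 151.7], [289.3, 125.3], [298.0, 131.4], [279.3, 157.8]]
35 [[290.1, 131.7], [270.3, 150.7], [257.8, 162.7]]
45 [[290.1, 131.7], [273.0, 152.8], [262.3, 166.0]]
55 [[290.1, 131.7], [276.1, 154.3], [267.4, 168.2]]
65 [[290.1, 131.7], [279.5, 155.1], [273.1, 169.3]]
```

```bash
python3 -m crank '[[0.01,0,0.004,0],[0.02,0,0.006,0],[0.028,0,0.006,0],[0.034,0,0.006,0],[0.034,0,0.006,0]]'; python3 -m crank '[[0.006,0,0.003,0],[0.012,0,0.006,0],[0.018,0,0.009,0],[0.018,0,0.009,0]]'
```

```text
time: 17.7
ee_pos: [0.3943, -0.2421, 0.1319]
ee_rot: [1.0, -0.027, -0.001, -0.0]
wrist_force: [-1.8, 0.0, -0.5]
grip_width: 0.0175
grip_force: 60.0
time: 18.1
ee_pos: [0.4099, -0.2421, 0.1406]
ee_rot: [1.0, -0.028, -0.003, -0.001]
wrist_force: [-5.6, 0.4, 0.2]
grip_width: 0.0171
grip_force: 60.6
```

```bash
python3 -m crank '[[0.008,0,0.004,0],[0.016,0,0.008,0],[0.024,0,0.012,0],[0.032,0,0.015,0],[0.032,0,0.015,0]]'
python3 - <<'E'
from h import *
grab('scene','scene7');S=load('scene7');im=S['img'];m=(im[120:230,200:345].max(2)<40).astype(np.uint8)
k,l,st,ce=cv2.connectedComponentsWithStats(m)
for i in range(1,k):
    if st[i,4]>40:
        p=np.argwhere(l==i)[:,::-1].astype(np.float32);print(st[i,4],(cv2.boxPoints(cv2.minAreaRect(p))+[200,120]).round(1).tolist())
e=robot.read_state()['ee_pos'];G=e+[0,0,.0125]
for ph in(50,60,70,80,90,100):
    d=np.array([np.cos(np.radians(ph)),-.06*np.cos(np.radians(ph)),-np.sin(np.radians(ph))]);print(ph,proj(S,[G,G+.078*d,G+.128*d]).round(1).tolist())
E
```

```text
time: 18.6
ee_pos: [0.4432, -0.2419, 0.156]
ee_rot: [1.0, -0.027, -0.002, -0.0]
wrist_force: [-5.4, 0.3, -0.4]
grip_width: 0.0171
grip_force: 62.0
349 [[256.6, 155.9], [259.1, 118.7], [278.1, 120.0], [275.7, 157.2]]
50 [[265.8, 131.9], [250.0, 154.8], [240.2, 168.9]]
60 [[265.8, 131.9], [253.6, 155.9], [246.1, 170.7]]
70 [[265.8, 131.9], [257.5, 156.4], [252.5, 171.2]]
80 [[265.8, 131.9], [261.7, 156.1], [259.2, 170.6]]
90 [[265.8, 131.9], [265.9, 155.1], [265.9, 169.0]]
100 [[265.8, 131.9], [270.0, 153.5], [272.5, 166.3]]
```

```bash
python3 -m crank '[[0.008,0,0.003,0],[0.015,0,0.005,0],[0.021,0,0.006,0],[0.021,0,0.006,0]]'
cat > ang.py <<'E'
from h import *
import sys
n=sys.argv[1];off=float(sys.argv[2]) if len(sys.argv)>2 else .0125;grab('scene',n);S=load(n);im=S['img']
st=robot.read_state();e=st['ee_pos'];G=e+[0,0,off];g=proj(S,[G])[0];print(e.round(4),g.round(1))
for y in range(int(g[1])+8,int(g[1])+46,3):
    r=im[y,int(g[0])-40:int(g[0])+40].max(1)<45;x=np.flatnonzero(r)+int(g[0])-40
    print(y,(x.min(),x.max(),len(x)) if len(x) else None,end=' ')
print()
x,y,z,w=st['ee_rot'];a=2*np.arctan2(y,x)
for ph in(50,60,70,80,90,100):
    c,s=np.cos(np.radians(ph)),np.sin(np.radians(ph));d=np.array([c*np.cos(a),c*np.sin(a),-s]);print(ph,proj(S,[G+.05*d,G+.078*d,G+.128*d]).round(1).tolist())
E
python3 ang.py scene8
```

```text
time: 19.05
ee_pos: [0.4648, -0.2422, 0.162]
ee_rot: [1.0, -0.028, -0.001, -0.0]
wrist_force: [-4.5, -0.7, 0.0]
grip_width: 0.0174
grip_force: 62.8
[ 0.4648 -0.2422  0.1621] [258.9 132.2]
140 (np.int64(256), np.int64(262), 7) 143 (np.int64(256), np.int64(262), 7) 146 (np.int64(255), np.int64(262), 8) 149 (np.int64(255), np.int64(261), 7) 152 (np.int64(230), np.int64(261), 9) 155 (np.int64(218), np.int64(260), 7) 158 None 161 None 164 None 167 (np.int64(252), np.int64(252), 1) 170 None 173 None 176 None 
50 [[248.7, 147.2], [243.1, 155.3], [233.3, 169.7]]
60 [[251.1, 147.9], [246.8, 156.5], [239.4, 171.4]]
70 [[253.6, 148.3], [250.8, 156.9], [245.9, 171.9]]
80 [[256.3, 148.1], [255.0, 156.7], [252.7, 171.3]]
90 [[259.1, 147.5], [259.2, 155.7], [259.5, 169.6]]
100 [[261.9, 146.4], [263.5, 154.0], [266.2, 166.9]]
```

```bash
python3 -m crank '[[0.004,0,0.0005,0],[0.008,0,0.001,0],[0.008,0,0.001,0]]'; python3 ang.py scene9
```

```text
time: 19.4
ee_pos: [0.4726, -0.2423, 0.163]
ee_rot: [1.0, -0.028, -0.001, -0.0]
wrist_force: [-5.5, 0.4, 0.0]
grip_width: 0.0172
grip_force: 63.1
[ 0.4726 -0.2423  0.163 ] [256.4 132.7]
140 (np.int64(255), np.int64(261), 7) 143 (np.int64(254), np.int64(260), 7) 146 (np.int64(254), np.int64(260), 7) 149 (np.int64(254), np.int64(260), 7) 152 (np.int64(254), np.int64(260), 7) 155 (np.int64(216), np.int64(259), 10) 158 None 161 None 164 None 167 (np.int64(252), np.int64(252), 1) 170 None 173 None 176 (np.int64(261), np.int64(263), 3) 
50 [[246.2, 147.7], [240.6, 155.9], [230.8, 170.3]]
60 [[248.6, 148.5], [244.3, 157.1], [236.9, 172.0]]
70 [[251.2, 148.8], [248.3, 157.5], [243.5, 172.5]]
80 [[253.9, 148.7], [252.6, 157.2], [250.3, 171.9]]
90 [[256.7, 148.0], [256.9, 156.2], [257.1, 170.2]]
100 [[259.4, 147.0], [261.1, 154.5], [263.9, 167.5]]
```

```bash
python3 -m crank '[[-0.01,0,0.01,0],[-0.02,0.002,0.04,0],[-0.015,0.02,0.085,0],[0.005,0.06,0.10,0],[0.025,0.11,0.10,0],[0.05,0.16,0.10,0],[0.07,0.21,0.10,0],[0.09,0.26,0.10,0],[0.105,0.305,0.10,0],[0.112,0.335,0.10,0]]';python3 -m crank '[[0,0.018,0,0],[0,0.024,0,0],[0,0.024,0,0],[0,0.024,0,0]]'
python3 - <<'E'
from h import *
print(robot.read_state()['ee_pos'])
for n in('scene','top','wrist'):grab(n,n+'10')
r=lambda i,w,h:cv2.resize(i,(w,h),interpolation=cv2.INTER_CUBIC)
L=lambda n:cv2.imread(f'pics/{n}10.png')
p=proj(load('scene10'),[.585,.1165,.14])[0].astype(int);q=proj(load('top10'),[.585,.1165,.11])[0].astype(int);print(p,q)
a=r(L('scene')[p[1]-45:p[1]+45,p[0]-45:p[0]+45],405,405)
b=r(L('wrist')[130:400,170:390],322,395);c=r(L('top')[q[1]-30:q[1]+30,q[0]-30:q[0]+30],180,180)
H=np.zeros((590,740,3),np.uint8);H[:405,:405]=a;H[:395,410:732]=b;H[408:588,:180]=c;cv2.imwrite('pics/h10.png',H)
E
```

```text
time: 20.45
ee_pos: [0.5878, 0.0963, 0.2655]
ee_rot: [1.0, -0.027, 0.004, -0.002]
wrist_force: [0.3, -0.8, -1.3]
grip_width: 0.017
grip_force: 63.0
time: 20.85
ee_pos: [0.586, 0.1145, 0.2641]
ee_rot: [1.0, -0.029, 0.001, 0.0]
wrist_force: [-0.4, -0.3, -1.9]
grip_width: 0.0169
grip_force: 62.9
[0.58601275 0.11451515 0.26405854]
[296 241] [220 195]
```

View pics/h10.png

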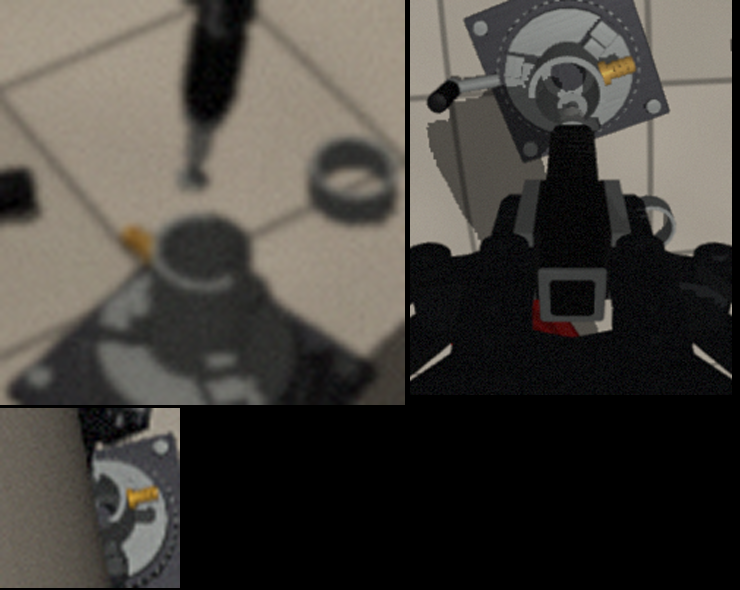

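Last picture: scene crop at left shows the cone at (190,180) above the mouth (203,252), with the nipple at (138,240). The wrist crop shows the tool's nose ending near (570,80) inside the rim, with the nipple at (618,68). I'll triangulate numerically.

```bash
python3 - <<'E'
from h import *
S,W=load('scene10'),load('wrist10')
s=lambda x,y:(251-.5+(x+.5)/4.5,196-.5+(y+.5)/4.5)
w=lambda x,y:(170-.5+(x-410+.5)/1.464,130-.5+(y+.5)/1.464)
def pf(p):
    R=cv2.Rodrigues(W['rvec'])[0];q=R@np.array(p)+W['tvec'].ravel();th=np.arctan2(np.hypot(*q[:2]),q[2]);u=q[:2]/np.hypot(*q[:2])*th*W['intrinsics'][0,0]+W['intrinsics'][:2,2]
    return ((u+.5-[170,130])*1.464+[410,0]).round(1)
iv=lambda p:((np.array(p)+.5-[251,196])*4.5).round(1)
G=np.array([.586,.1145,.2766])
for ph in(78,84,90):
    c,sn=np.cos(np.radians(ph)),np.sin(np.radians(ph));d=np.array([c,-.06*c,-sn])
    print(ph,'scene',[iv(proj(S,[G+k*d])[0]).tolist() for k in(.03,.078,.106,.12,.128)],'wrist',[pf(G+k*d).tolist() for k in(.078,.106,.12,.128)])
for z in(.13,.14,.15,.16,.17):
    c=onplane(S,s(190,187),z);print(z,c.round(4),pf(c))
print('mouth S',onplane(S,s(203,252),.11),'W',onplane(W,w(567,80),.11,True));print('nip',two(S,s(127,238),W,w(634,66),fb=True))
m=np.array([.585,.1165,.11]);print('mouth pred S',iv(proj(S,[m])[0]),'W',pf(m))
E
python3 - <<'E'
import cv2,numpy as np
im=cv2.cvtColor(cv2.imread('pics/scene10.png'),cv2.COLOR_BGR2GRAY)[215:262,278:312]
for y,r in enumerate(im[::1]):
    if y<28: print(215+y,' '.join(f'{v:3d}' for v in r[:28]))
E
```

```text
78 scene [[200.9, 43.3], [177.1, 126.9], [164.0, 173.1], [157.6, 195.5], [154.0, 208.2]] wrist [[569.1, 104.6], [569.4, 79.0], [569.5, 68.1], [569.5, 62.4]]
84 scene [[207.0, 41.9], [192.4, 122.9], [184.4, 167.5], [180.5, 189.2], [178.3, 201.3]] wrist [[569.1, 120.9], [569.4, 99.2], [569.5, 90.0], [569.5, 85.2]]
90 scene [[213.1, 39.9], [207.8, 117.6], [204.9, 160.2], [203.5, 180.9], [202.8, 192.5]] wrist [[569.1, 137.5], [569.4, 119.6], [569.5, 112.1], [569.5, 108.1]]
0.13 [0.5788 0.0948 0.13  ] [602.8 109.3]
0.14 [0.5844 0.1024 0.14  ] [590.6 105.6]
0.15 [0.5899 0.1099 0.15  ] [577.4 101.5]
0.16 [0.5955 0.1174 0.16  ] [563.   97.1]
0.17 [0.6011 0.1249 0.17  ] [547.4  92.3]
mouth S [0.58635455 0.11881995 0.11      ] W [0.59342844 0.11552534 0.11      ]
nip (array([0.59486929, 0.06758019, 0.07620371]), np.float64(0.002924015292992565))
mouth pred S [203.1 248.3] W [566.8  93.4]
215 151 148 152 151 152 150 152 151 147 149 151 146 125  83  40   9   0   7   7   5   9   7   8   9  26  68 110 138
216 148 147 151 150 151 153 151 151 152 147 149 147 127  87  37   5   8   4   4   4   6   7  
[... 2338 characters left out ...]
 149
237 142 148 145 147 144 145 146 145 143 147 143 139 126 111 100  99  94  84 101 122 140 145 145 150 148 145 150 149
238 144 145 145 144 141 147 143 147 145 147 146 140 137 121 121 119 114 112 124 138 145 147 149 147 146 147 146 146
239 145 146 147 146 144 144 146 147 145 149 146 143 143 139 138 135 135 135 140 144 148 149 148 149 149 147 152 150
240 146 146 150 148 144 148 147 146 142 144 143 147 149 143 146 145 146 142 149 145 147 147 148 146 146 150 146 150
241 147 149 143 143 145 145 146 146 141 147 149 147 148 148 145 145 148 144 145 146 147 150 149 151 149 149 148 150
242 145 148 147 144 143 145 147 148 144 148 145 146 144 144 143 142 137 140 137 137 133 142 143 145 148 149 147 152
```

```bash
python3 - <<'E'
import cv2
im=cv2.cvtColor(cv2.imread('pics/wrist10.png'),cv2.COLOR_BGR2GRAY)
print('    x from 248')
for y in range(156,222): print(y,''.join('0123456789ABCDEFGHIJKLMNOPQRSTUVWXYZ'[v//8] for v in im[y,248:312]))
E
```

```text
x from 248
156 GHHGGGGGHGGHHGGHGGHGHGGGGGHGGGGHGHHHHIHD97668CEBCFGHHHHHHHHHHGGH
157 GGGGGGGGHHHGGHHGGHGHGHGHGGGGGGGHHHHHHHE97556CHIEBBEHHHHHHHHHFGHH
158 HGGGGGHHGGGHGGGGGGGGHGGGDECCCCCCCDEGFEA7656AFIIIGCADGHHGHHHGFGHH
159 GGHGGGHGGGGGGGGGGGGGGDDB99876777889BA876569FHIIIIGCADGHHHGGFGHHH
160 GGHGGGGGGGGGGGGGGGGDC997667766767767777558EHIIHIIIGD9DFGGGFFHHHH
161 GGGGGGGGGGGGGGGGGFD8766666676777777777768DHHHHHHHHHGDBCEFEFHHHHH
162 GGGGGGGGGGGGGGGGDB8666766777777777777777AFGGGGGHGHHHGEABFFHHHGHG
163 GGGGGGFGGFFFGGGD9666666667767777777777778CFGGGGGGGGGHGEDGHHHHGGH
164 GGGGGFFGFGGGGGD966666676766767777777777768AEGGGGGGGHHGFFHHGGGHGH
165 GGGGGFGGGGGHGD96565667776767667767777677777ADFGGGGGGGFEGGGHHGGHH
166 EEFGFGGGGHHHE96666666766676676777767777777779CGGGGGGGFFGGGGHFCEG
167 9ABBBBBEGGHGB655666666666777777777777677777778CFGGGGEGHHGFCBA8CG
168 77777789BCBA75566666676799BBBDBBB99877777777778BFGGFFGGHFB77778B
169 877777777876666665668BCFFFGGGGGGGGGFDA9777777778BFEAABBBA8777777
170 976776777555666667ABFFFGGGGGGGHHHHHHGGFDA87777778BE8777777877778
171 9676776764555556BBGGGGGGGGGGGGGGGGHHHHHGGF97777777
[... 2764 characters left out ...]
FGGFB767AC
212 334577777777778876666555676787889988787887777787756DFGGFDA777778
213 4333477777787877778766656679ACDEFEDDCB9888888877766AGGFC97766777
214 44433357787778787777777667BEEEEEFFEFFEEB888777788767FFA767987777
215 34553235787877787877766534566666666566543357887778648A7778A77787
216 323442323567788877776322001010111010210010025788777577788A877787
217 3334433333356777777751010110100000101002011124777775776778777777
218 3332233443233566777720100111100010110022010013677777A97877777777
219 333333334663323456643111111222121111011110110144559BB7777777788B
220 424333333433333433223210101211022122111111022222567887777788ADEJ
221 333333333333334643101212011001011010100211122223677777788ADEJJJK
```

```bash
python3 - <<'E'
from h import *
S,W=load('scene10'),load('wrist10')
d=onplane(W,(280.5,201.5),.157,True);m=onplane(W,(277.3,194.7),.110,True);ml=onplane(W,(255.2,194.5),.11,True);mr=onplane(W,(299.5,194.5),.11,True);mt=onplane(W,(278,173.3),.11,True)
print('disc',d,'mouth',m,'diam',np.linalg.norm(ml-mr),'top',mt, 'rel',m-d)
w=lambda x,y:(170-.5+(x-410+.5)/1.464,130-.5+(y+.5)/1.464)
hsv=cv2.cvtColor(W['img'],cv2.COLOR_RGB2HSV);k=((hsv[...,1]>130)&(hsv[...,0]>12)&(hsv[...,0]<30)&(hsv[...,2]>80));ys,xs=np.nonzero(k[140:230,280:360]);xs=xs+280;ys=ys+140;print(xs.min(),xs.max(),ys.mean(),len(xs))
n=onplane(W,(xs.mean(),ys.mean()),.088,True);print('nip mid',n,np.degrees(np.arctan2(*(n-m)[[1,0]])))
# scene disc
print(onplane(S,(293.2,235),.157),two(S,(293.2,235),W,(280.5,201.5),fb=True))
im=cv2.cvtColor(S['img'],cv2.COLOR_RGB2GRAY)
print('x from 280')
for y in range(240,268):print(y,''.join('0123456789ABCDEFGHIJKLMNOPQRSTUVWXYZ'[v//8] for v in im[y,278:314]))
E
```

```text
disc [0.58978248 0.1126212  0.157     ] mouth [0.58358237 0.1159163  0.11      ] diam 0.04177059378294329 top [0.60399383 0.11403532 0.11      ] rel [-0.00620011  0.00329511 -0.047     ]
299 323 176.70342205323195 263
nip mid [0.59466028 0.08194287 0.088     ] -71.9401217425846
[0.58967418 0.11033918 0.157     ] (array([0.59086922, 0.11246827, 0.15974471]), np.float64(0.0006691025184043345))
x from 280
240 IIIIIIIIHIHIIHIIIHIIIIIIIIIIIIIIIIII
241 IIHHIIIIHIIIIIIIIIIIIIIIIIIIIIIIIIII
242 IIIIHIIIIIIIIIHHHHHHGHHIIIIJIIIIIIII
243 IIIIIIIIIIIHHGGFEEEDDEFGHIJIIIIIIIHG
244 IIIIIIIIIHHGEDCBAABA99BDFGIIIIIIHGGF
245 IHHHHHHIHGFDB98887777678BEGHIIIHFEEE
246 HGFFFHHHGEC986666666556679DFGHFFEEEF
247 FECDEFFFEC96555665556556668BDEEEEFGH
248 CCCCDDEDC9755556555655655568BDFFGHII
249 AAABCDDDA7555655655656555557AEGHHIII
250 A99ABDDDA7655655566665655556AFHIJIII
251 CA9AACDCA75556566655565555569EHIIIII
252 ECA9AACC965555565665655554469EHIIIII
253 GECBA9ABA86655555555666555459FIIJIII
254 HGEBA89BB9765566655565544556AEIIJIII
255 HGDB8679BA8666566565555554569EGIIIII
256 GFC987779AA977665565566666567BEGIIII
257 FCA99A8779AAA88776667789756568ADGHII
258 DBBBBB976789ABB9888899BA8655567ADHII
259 BBCDDB9666678ABBBAAAAAA975555557BFHI
260 BCDDCA766556778889999987655555569EHI
261 CDEDDA865665666667677656545555557BGH
262 DDDECB9656655566565665555555554469DF
263 EDDDDB87655665565665555545554445579C
264 DCCDDB866666555565555555554444455578
265 DCBCB9766555655555665555555544565556
266 DB9887655665656656665555555555556556
267 DA7665556655555666656655555555555555
```

```bash
python3 -m crank '[[0,-0.006,-0.01,0],[0,-0.012,-0.02,0],[0,-0.012,-0.032,0],[0,-0.012,-0.038,0],[0,-0.012,-0.038,0],[0,-0.012,-0.038,0]]'; for i in 1 2 3; do python3 -m crank '[[0,0,-0.003,0],[0,0,-0.003,0],[0,0,-0.003,0]]' | egrep 'ee_pos|wrist'; done
```

```text
time: 21.6
ee_pos: [0.5854, 0.1051, 0.2252]
ee_rot: [1.0, -0.027, -0.0, -0.0]
wrist_force: [0.2, -0.4, -0.6]
grip_width: 0.0174
grip_force: 62.9
ee_pos: [0.5855, 0.1048, 0.2225]
wrist_force: [0.4, -0.8, -1.3]
ee_pos: [0.5854, 0.1047, 0.2192]
wrist_force: [-0.3, 0.8, -1.4]
ee_pos: [0.5853, 0.1047, 0.2162]
wrist_force: [0.2, 0.3, -1.3]
```

```bash
python3 - <<'E'
from h import *
F=[]
for i in range(6): grab('wrist','w11');F.append(robot.read_state()['wrist_force'])
print(np.mean(F,0),np.std(F,0),robot.read_state()['ee_pos'])
im=cv2.cvtColor(load('w11')['img'],cv2.COLOR_RGB2GRAY)
print('x from 245')
for y in range(165,228): print(y,''.join('0123456789ABCDEFGHIJKLMNOPQRSTUVWXYZ'[v//8] for v in im[y,245:325]))
E
```

```text
[ 0.04988441  0.10634622 -1.43961594] [0.26774841 0.23546783 0.38611746] [0.58547375 0.10470987 0.21638446]
x from 245
165 GGGGGGGGGGGGGGFDDCBAA9999A9ACDFD877568DIJJIHD98CGHHHHHHHFFHHHIHHHHHD878887888888
166 GGGGGGGGGGGGGDB987777777777778A975457CHHIIIIHF98CFHHHHHGEGHHHHHHHHHFA77887788888
167 GGGGGGGGGGGDB97666676777777777777556BGIIIIIIIHFA8BFHGHGFGHHHHHHHHHHGC78888778878
168 GGGGGGGGFDA866677777777776777777776AFHHHHHIHHIHFB8AFHGEGHHHHHHHHHHHGFA78878BC988
169 GGGGFGGGD97666676677767777778787778EGHHHHGHHHHHHFC8ACGGHHHHHHHGHHHHHGC87778BCB88
170 GGGGGGFB866676677777777777877777778EGGGGGGGGHHHHHGD9CGHHHHHHGGHHHHHHGEA7778AEC87
171 FGGGGEA7666667667777777777777778777ADHGGGGGGGGGHHHGFGHHHHHGGHHHHHHHHHGD87888DD98
172 GGGGEA6666766676777677777767677877779CGGGGGGGGGGGHGFHHGHGGHGHGHHHHGHHHE977879988
173 GGHGB756666767777767777778787777777778BFGGGGGGGGHGFGHHHGGHGGGHGHHHGHHHFB87887788
174 HHGB75566676676777777777777777777777778BFGGGGGGGGFGGHGHFBAABDHHGGHHHHGGC77787788
175 HGD8666666667677777777777777777777788778BGGGGFGGFEHGHHF97788BGHHGGGHGHGD77887788
176 BA766666666767776676777777777777777777777A
[... 3673 characters left out ...]
77777788777777777788
220 66566666666666666666531322212211112122211122222213387888888767787877787778787777
221 56666665656666665666611231010121200011000111111112368788887646777877778877777777
222 66555666665656666666521212111011101101012111001112367778877447997777787777787778
223 6656566666656666665752101221222110200110122222222236887775345AE97877778778777787
224 6665566556666666656642000210211101111101011111222235888753349B887777777777887777
225 86656566656666666665510110011010002210100212011121358875423678777777777787777778
226 877666566666666666663111101210122222111211221222112575433367877777777777777789AC
227 8886666666665666656631110220000111011101111011111124533455787777787777777789CFHK
```

```bash
python3 -m crank '[[0,0,0.006,0],[-0.0005,-0.001,0.012,0],[-0.0005,-0.0034,0.012,0],[-0.0005,-0.0034,0.006,0],[-0.0005,-0.0034,0.002,0],[-0.0005,-0.0034,0.002,0],[-0.0005,-0.0034,0.002,0]]'; cat > f.py <<'E'
from h import *
import sys
F=[]
for i in range(int(sys.argv[1])): robot.grab_frame('wrist');F.append(robot.read_state()['wrist_force'])
print(np.mean(F,0).round(2),np.std(F,0).round(2),robot.read_state()['ee_pos'].round(4),robot.read_state()['time'])
E
python3 f.py 5;python3 -m crank '[[0,0,-0.003,0],[0,0,-0.003,0]]'|grep wrist;python3 f.py 5
```

```text
time: 23.5
ee_pos: [0.5846, 0.1013, 0.2178]
ee_rot: [1.0, -0.027, -0.001, 0.0]
wrist_force: [-0.4, -0.4, -2.1]
grip_width: 0.017
grip_force: 62.9
[ 0.34 -0.23 -0.96] [0.39 0.36 0.42] [0.585  0.1014 0.2185] 23.75
wrist_force: [0.1, 1.7, -0.9]
[-0.02  0.39 -0.76] [0.41 0.59 0.36] [0.5849 0.1016 0.2154] 24.2
```

```bash
python3 -m crank '[[0,0,-0.003,0],[0,0,-0.003,0]]'|grep wrist;python3 f.py 6; python3 - <<'E'
from h import *
im=cv2.cvtColor(grab('wrist','w12')['img'],cv2.COLOR_RGB2GRAY)
print('x from 255')
for y in range(175,218): print(y,''.join('0123456789ABCDEFGHIJKLMNOPQRSTUVWXYZ'[v//8] for v in im[y,255:305]))
E
```

```text
wrist_force: [-0.3, 1.1, 1.2]
[0.08 1.16 0.39] [0.44 0.3  0.5 ] [0.585  0.1016 0.2125] 24.7
x from 255
175 767777787777777778787777779DGGGGGGGFEGGGHFAAAAACGG
176 6677777777777777777777877779CGGGGGFDFGGHHF88778AFD
177 76676676777777777767777777788BFGGFD99999997777789B
178 777778876777677777777777777777BFFD977878777877777A
179 9BCCEEEECB9A88877777787777777778BF888778787788777A
180 GGGGGGGGGHGGGECA7777777787777767788787887788777789
181 GGGGGGGHGGHHGGGGEAA87777777777776578778787777777AB
182 GGGGGHHHHGGHHHGHHGGEA77788777776657898777789AA9ABD
183 GGGGGGGGGGHGGHGHGHHHGEA877777777799AA977778ACCCCDE
184 GECCCBCCCEEGGGGHGGGGHHGC87778778ABBBBA778ABCDDDDEF
185 988887888898BEFGHHHGGHGGD9777778BCCCDC9ABCDEFEEEEF
186 777787777777788BEGGHHHGHGGA87678CDDDEDBDEEEFEGFFEB
187 768887777784343457DGGHGGGHGC8778BEEEEEDEFFFFDGGGFB
188 77788877777434323359DFHGGGGFC878BFFFFGFDGGHGBGHHHH
189 7767887874343333334359FGGGGGFC769FGGGHHEHHIIDEHHHH
190 77677877733434333333249DGGGGGGC88DHHHIHFJKLLJEGHHG
191 777877787433343333343336CGGGGGFB7AHIJKKJIKJIIGGGGF
192 7777887773333333333322348DGHGGGF88EKLKLKIIHHGGFGFE
193 777
[... 667 characters left out ...]
8888877777899ABBBBBBCDFFFFGGFGGGGGGFGGGG
206 888878887887888877878AAABABBBBBBDEFFGC8AGGGGGGGGGG
207 7778887888878888888888889899BBBBBDFGGD89FFFGGGGGGG
208 66678888888888777888888988989BBBBDFGGE87898AGFFFFG
209 66667778878777776688888898889BBBBCCGGF8777778989AF
210 66666666666666656688888888889B99BABGGE8778787777AF
211 66666666666566666688887666887888ABFGGD878777788889
212 6666666666665666667777777898988889EGGD878887888887
213 666666666665666566789ACDDDEEDAA998BGGD877888888787
214 6666666666666665778BEFFFFFGFFFEDB67AEC888888888787
215 66566666666667555434555556567666655599888888777888
216 66666656666665410111100000101112021125787888887888
217 66666666666654101110101111010121110102577888878888
```

```bash
python3 - <<'E'
import numpy as np
R=.0165;p=lambda k:R*np.array([np.cos(np.radians(-72-10*k)),np.sin(np.radians(-72-10*k))])
for s,n in((0,9),(9,9),(18,9),(27,10)):print([(p(s+i)-p(s)).round(4).tolist() for i in range(1,n+1)])
E
```

```text
[[-0.0028, -0.0006], [-0.0057, -0.0008], [-0.0085, -0.0004], [-0.0113, 0.0004], [-0.0138, 0.0017], [-0.0161, 0.0034], [-0.0181, 0.0055], [-0.0197, 0.0079], [-0.0208, 0.0106]]
[[-0.0006, 0.0028], [-0.0008, 0.0057], [-0.0004, 0.0085], [0.0004, 0.0113], [0.0017, 0.0138], [0.0034, 0.0161], [0.0055, 0.0181], [0.0079, 0.0197], [0.0106, 0.0208]]
[[0.0028, 0.0006], [0.0057, 0.0008], [0.0085, 0.0004], [0.0113, -0.0004], [0.0138, -0.0017], [0.0161, -0.0034], [0.0181, -0.0055], [0.0197, -0.0079], [0.0208, -0.0106]]
[[0.0006, -0.0028], [0.0008, -0.0057], [0.0004, -0.0085], [-0.0004, -0.0113], [-0.0017, -0.0138], [-0.0034, -0.0161], [-0.0055, -0.0181], [-0.0079, -0.0197], [-0.0106, -0.0208], [-0.0134, -0.0214]]
```

```bash
python3 -m crank '[[-0.0028,-0.0006,-0.0005,0],[-0.0057,-0.0008,-0.001,0],[-0.0085,-0.0004,-0.001,0],[-0.0113,0.0004,-0.001,0]]'|egrep 'ee_pos|wrist';python3 f.py 4; python3 -m crank '[[-0.0025,0.0013,0,0],[-0.0048,0.0030,0,0],[-0.0068,0.0051,0,0],[-0.0084,0.0075,0,0],[-0.0095,0.0102,0,0]]'|egrep 'ee_pos|wrist'; python3 f.py 4
```

```text
ee_pos: [0.5743, 0.1019, 0.2118]
wrist_force: [1.7, 1.4, 1.9]
[1.46 2.65 0.92] [0.33 0.17 0.49] [0.5736 0.1021 0.2115] 25.35
ee_pos: [0.5642, 0.111, 0.2115]
wrist_force: [2.3, -0.9, 1.7]
[2.86 0.82 1.24] [0.48 0.26 0.57] [0.564  0.112  0.2113] 26.05
```

```bash
python3 -m crank '[[-0.0006,0.0028,0,0],[-0.0008,0.0057,0,0],[-0.0004,0.0085,0,0],[0.0004,0.0113,0,0],[0.0017,0.0138,0,0]]'|egrep 'ee_pos|wrist';python3 f.py 4; python3 -m crank '[[0.0017,0.0023,0,0],[0.0038,0.0043,0,0],[0.0062,0.0059,0,0],[0.0089,0.0070,0,0]]'|egrep 'ee_pos|wrist'; python3 f.py 4
```

```text
ee_pos: [0.5653, 0.1252, 0.211]
wrist_force: [1.2, -2.9, 1.0]
[ 1.88 -1.18  0.98] [0.25 0.42 0.2 ] [0.5657 0.1261 0.2112] 26.75
ee_pos: [0.5741, 0.1327, 0.2109]
wrist_force: [-0.7, -2.4, 1.4]
[ 0.22 -2.53  1.31] [0.22 0.75 0.42] [0.5748 0.133  0.2113] 27.35
```

```bash
python3 -m crank '[[0.0028,0.0006,0,0],[0.0057,0.0008,0,0],[0.0085,0.0004,0,0],[0.0113,-0.0004,0,0],[0.0138,-0.0017,0,0]]'|egrep 'ee_pos|wrist';python3 f.py 4; python3 -m crank '[[0.0023,-0.0017,0,0],[0.0043,-0.0038,0,0],[0.0059,-0.0062,0,0],[0.0070,-0.0089,0,0]]'|egrep 'ee_pos|wrist'; python3 f.py 4
```

```text
ee_pos: [0.5882, 0.1314, 0.211]
wrist_force: [-2.7, -1.7, 0.3]
[-1.09 -1.65  0.16] [0.39 0.55 0.39] [0.5887 0.131  0.2113] 28.05
ee_pos: [0.5954, 0.1226, 0.2113]
wrist_force: [-2.6, 0.1, -0.0]
[-2.2  -0.07  0.49] [0.3  0.61 0.42] [0.5956 0.1219 0.2113] 28.65
```

```bash
python3 -m crank '[[0.0006,-0.0028,0,0],[0.0008,-0.0057,0,0],[0.0004,-0.0085,0,0],[-0.0004,-0.0113,0,0],[-0.0017,-0.0138,0,0]]'|egrep 'ee_pos|wrist';python3 f.py 4; python3 -m crank '[[-0.0017,-0.0023,0,0],[-0.0038,-0.0043,0,0],[-0.0062,-0.0059,0,0],[-0.0089,-0.0070,0,0],[-0.0117,-0.0076,0,0],[-0.0146,-0.0078,0,0]]'|egrep 'ee_pos|wrist'; python3 f.py 4
```

```text
ee_pos: [0.5941, 0.1089, 0.2116]
wrist_force: [-1.7, 3.1, 0.2]
[-1.99  1.18  0.28] [0.52 0.6  0.41] [0.5938 0.1082 0.2115] 29.35
ee_pos: [0.58, 0.1004, 0.2119]
wrist_force: [1.3, 2.9, 1.1]
[0.17 2.78 1.  ] [0.39 0.37 0.57] [0.5792 0.1004 0.2115] 30.15
```

```bash
python3 -m crank '[[0.002,0.006,0.02,0],[0.002,0.006,0.06,0],[0,-0.03,0.07,0],[-0.005,-0.075,0.07,0],[-0.01,-0.125,0.07,0],[-0.015,-0.175,0.07,0],[-0.02,-0.225,0.07,0],[-0.023,-0.27,0.07,-0.01],[-0.026,-0.31,0.07,-0.01],[-0.027,-0.335,0.07,-0.01]]'; python3 -m crank '[[0,-0.010,0,0],[0,-0.014,0,0],[0,-0.014,0,0],[0,-0.014,0,0],[0,-0.014,0,0]]'
```

```text
time: 31.15
ee_pos: [0.5486, -0.2407, 0.2801]
ee_rot: [0.999, -0.036, -0.003, 0.002]
wrist_force: [-0.3, 0.0, -1.9]
grip_width: 0.0172
grip_force: 62.9
time: 31.65
ee_pos: [0.5527, -0.2465, 0.2814]
ee_rot: [1.0, -0.031, -0.0, -0.0]
wrist_force: [-0.2, 0.4, -2.2]
grip_width: 0.0169
grip_force: 62.9
```

```bash
python3 -m crank '[[0,-0.003,-0.03,0],[0,-0.003,-0.07,0],[0,-0.003,-0.10,0],[0,-0.003,-0.12,0],[0,-0.003,-0.135,0],[0,-0.003,-0.145,0],[0,-0.003,-0.153,0],[0,-0.003,-0.153,0]]'; python3 ang.py scene20; python3 -m crank '[[-0.004,0,0,0],[-0.008,0,0,0],[-0.012,0,0,0],[-0.012,0,0,0]]'
```

```text
time: 32.45
ee_pos: [0.5521, -0.2512, 0.1279]
ee_rot: [0.999, -0.032, -0.0, -0.0]
wrist_force: [0.1, 0.0, -1.3]
grip_width: 0.0173
grip_force: 63.0
[ 0.5525 -0.2515  0.1287] [229.3 150.4]
158 (np.int64(202), np.int64(234), 8) 161 (np.int64(228), np.int64(234), 7) 164 (np.int64(228), np.int64(234), 7) 167 (np.int64(228), np.int64(234), 7) 170 (np.int64(228), np.int64(233), 6) 173 (np.int64(229), np.int64(233), 5) 176 None 179 (np.int64(238), np.int64(239), 2) 182 (np.int64(234), np.int64(257), 12) 185 (np.int64(234), np.int64(268), 35) 188 (np.int64(231), np.int64(266), 36) 191 (np.int64(236), np.int64(256), 21) 194 (np.int64(237), np.int64(248), 12) 
50 [[219.4, 165.1], [213.9, 173.2], [204.4, 187.3]]
60 [[221.9, 165.9], [217.9, 174.3], [210.9, 188.9]]
70 [[224.7, 166.1], [222.2, 174.6], [217.8, 189.2]]
80 [[227.5, 165.9], [226.6, 174.2], [224.9, 188.5]]
90 [[230.4, 165.2], [231.0, 173.2], [232.0, 186.7]]
100 [[233.2, 164.2], [235.3, 171.5], [238.9, 183.9]]
time: 32.9
ee_pos: [0.5405, -0.2509, 0.1293]
ee_rot: [0.999, -0.033, 0.001, -0.0]
wrist_force: [0.4, 2.1, 2.0]
grip_width: 0.017
grip_force: 63.3
```

```bash
python3 -m crank '[[-0.006,0.002,0,0],[-0.012,0.0025,-0.0005,0],[-0.018,0.003,-0.002,0],[-0.025,0.0035,-0.0035,0],[-0.033,0.0035,-0.0055,0],[-0.033,0.0035,-0.0055,0]]'; python3 ang.py scene21
```

```text
time: 33.5
ee_pos: [0.5098, -0.2488, 0.1245]
ee_rot: [0.999, -0.033, 0.004, 0.001]
wrist_force: [4.5, 0.0, 0.9]
grip_width: 0.017
grip_force: 62.4
[ 0.5098 -0.2488  0.1245] [243.7 147.5]
155 (np.int64(214), np.int64(245), 12) 158 (np.int64(205), np.int64(244), 9) 161 (np.int64(236), np.int64(243), 8) 164 (np.int64(235), np.int64(241), 7) 167 (np.int64(234), np.int64(240), 7) 170 (np.int64(234), np.int64(239), 6) 173 None 176 (np.int64(247), np.int64(252), 6) 179 (np.int64(248), np.int64(256), 9) 182 (np.int64(249), np.int64(267), 19) 185 (np.int64(237), np.int64(270), 30) 188 (np.int64(233), np.int64(266), 20) 191 (np.int64(252), np.int64(258), 6) 
50 [[233.7, 162.0], [228.3, 169.9], [218.7, 183.9]]
60 [[236.2, 162.7], [232.1, 171.0], [225.0, 185.4]]
70 [[238.8, 163.0], [236.2, 171.4], [231.6, 185.8]]
80 [[241.6, 162.8], [240.4, 171.0], [238.5, 185.1]]
90 [[244.4, 162.1], [244.7, 170.0], [245.3, 183.4]]
100 [[247.1, 161.1], [249.0, 168.3], [252.1, 180.7]]
```

```bash
python3 -m crank '[[-0.007,0.0005,-0.003,0],[-0.014,0.001,-0.006,0],[-0.020,0.0015,-0.0105,0],[-0.026,0.002,-0.015,0],[-0.030,0.0025,-0.018,0],[-0.030,0.0025,-0.018,0]]'; python3 ang.py scene22
```

```text
time: 34.15
ee_pos: [0.4783, -0.2465, 0.1056]
ee_rot: [0.999, -0.033, 0.001, 0.001]
wrist_force: [5.0, -1.3, 3.9]
grip_width: 0.0173
grip_force: 61.0
[ 0.4783 -0.2465  0.1056] [254.2 150.1]
158 (np.int64(243), np.int64(251), 9) 161 (np.int64(241), np.int64(250), 10) 164 (np.int64(239), np.int64(247), 9) 167 (np.int64(237), np.int64(244), 8) 170 (np.int64(237), np.int64(242), 6) 173 (np.int64(252), np.int64(258), 5) 176 (np.int64(256), np.int64(261), 6) 179 (np.int64(252), np.int64(265), 9) 182 (np.int64(251), np.int64(268), 18) 185 (np.int64(238), np.int64(270), 25) 188 (np.int64(241), np.int64(267), 10) 191 None 194 None 
50 [[244.3, 164.3], [238.9, 172.1], [229.4, 185.7]]
60 [[246.7, 165.0], [242.5, 173.1], [235.4, 187.2]]
70 [[249.2, 165.2], [246.5, 173.4], [241.8, 187.6]]
80 [[251.9, 165.0], [250.6, 173.1], [248.4, 186.9]]
90 [[254.6, 164.4], [254.8, 172.1], [255.1, 185.2]]
100 [[257.3, 163.3], [258.9, 170.4], [261.7, 182.5]]
```

```bash
python3 -m crank '[[-0.002,0.0005,-0.003,0],[-0.003,0.0005,-0.006,0],[-0.003,0.0005,-0.006,0]]'; python3 -m crank '[[0.001,0,0.002,0],[0.001,0,0.002,0],[0.001,0,0.002,0],[0.001,0,0.002,0],[0.001,0,0.002,0],[0.001,0,0.03,0],[0.001,0,0.07,0],[0,0,0.10,0],[0,0,0.10,0]]' 1
python3 - <<'E'
from h import *
for n in('wrist','scene'):grab(n,n+'30')
print(robot.read_state()['ee_pos'])
for n,(y0,y1,x0,x1) in(('scene30',(130,225,205,320)),('wrist30',(60,300,200,360))):
    im=load(n)['img'][y0:y1,x0:x1];m=(im.max(2)<40).astype(np.uint8)
    k,l,st,ce=cv2.connectedComponentsWithStats(m)
    for i in range(1,k):
        if st[i,4]>60:
            p=np.argwhere(l==i)[:,::-1].astype(np.float32);print(n,st[i,4],(cv2.boxPoints(cv2.minAreaRect(p))+[x0,y0]).round(1).tolist())
E
```

```text
time: 34.5
ee_pos: [0.4805, -0.2467, 0.1024]
ee_rot: [0.999, -0.032, 0.006, 0.002]
wrist_force: [9.8, -1.7, 10.5]
grip_width: 0.0174
grip_force: 62.0
time: 35.4
ee_pos: [0.4766, -0.2464, 0.2032]
ee_rot: [0.999, -0.033, 0.004, 0.002]
wrist_force: [0.5, -0.4, -0.1]
grip_width: 0.0854
grip_force: 0.0
[ 0.47405694 -0.24500277  0.1990427 ]
scene30 226 [[233.6, 169.4], [255.0, 143.4], [260.5, 147.9], [239.2, 174.0]]
scene30 84 [[240.0, 179.0], [269.0, 179.0], [269.0, 187.0], [240.0, 187.0]]
wrist30 2475 [[266.0, 127.0], [292.0, 127.0], [292.0, 230.0], [266.0, 230.0]]
wrist30 161 [[271.0, 234.0], [288.0, 234.0], [288.0, 242.0], [271.0, 242.0]]
```

```bash
python3 - <<'E'
from h import *
a,b=load('s2')['img'].astype(int),load('scene30')['img'].astype(int)
d=np.abs(a-b).max(2)>60
print('chuck area changed px',d[235:315,250:350].sum(),'of', d[235:315,250:350].size,'offcut',d[225:245,315:342].sum(),'screwdriver',d[230:255,195:262].sum(),'caliper',d[190:228,140:212].sum())
print(robot.job_done())
E
```

```text
chuck area changed px 19 of 8000 offcut 136 screwdriver 0 caliper 0
the job is handed in; nothing more can be done
None
```

The job is handed in: the crank was swung to its stop, the blade went once clockwise round the mouth in contact from nipple to nipple, running 10 to 20° past it, and the tool is back in the rest with the gripper clear. No score came back. My last image check found the chuck, screwdriver and caliper unmoved; pixels at the offcut did change, which I took to be the arm's shadow but did not check.

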